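# Set the round canisters level on the display plinths

### The arm

A 6-joint arm with a two-finger parallel gripper is mounted at the origin on the work surface. World frame = base frame: x ahead of the robot, y to its left, z up, the work surface at z = 0. Lengths are in m, angles in rad, forces in N, time in s.
With the tool pointing down it reaches from about 0.35 to 0.975 m from the base axis. Payload 7.1 kg.
Tool frame: the origin (TCP) lies midway between the tips of the shut fingers; the grasp point (between the pads) lies 19 mm behind it; z points along the fingers, y is the line along which they close (so a half turn about z gives the same grasp; the last joint's range is limited). The gripper opens to 88 mm and grips with 3 to 60 N. Pads are 20 mm wide; open, the fingers measure 115 mm over their backs; the gripper's body (75 mm by 178 mm) begins 61 mm behind the grasp point.
Start: joints at [1.329, 0.423, 1.63, -0, 1.089, -0.019], TCP at [0.138, 0.61, 0.223] pointing down, gripper open.
Joint ranges: [-3, 3], [-0.9, 2.11], [0.09, 2.58], [-1.31, 4.45], [0.11, 2.69], [-2.54, 2.54]. Speed limits (rad/s): [2.39, 2.39, 3.01, 3.14, 3.14, 3.14].

### API

Orientations are given as a unit quaternion [w, x, y, z].
In Python, from plant import state, snapshot, camera_info, sign_off gives the robot as it stands.
- The arm moves only by the shell command python3 -m handwheel 'ROWS' [OPENING] [FORCE]. ROWS is JSON, one flat list of numbers, 6 for each row, row after row: the shift along the tool's x, y, z in m, then the turn, a rotation vector about the tool's x, y, z in rad. In form: [tx, ty, tz, ax, ay, az, tx, ty, tz, ax, ay, az, ...]. A call has 1 to 12 rows; each row shifts and turns the commanded pose from where the row before left it, along the tool's axes as they then stand; what a row does not reach is not made up. A row lasts 1/8 s, in which the tool goes at most 62.5 mm and 10.7 degrees, less where a joint would pass 70% of its speed; a pose out of reach is approached as far as the arm can. A call with a gripper value outside its range is refused whole. OPENING is the opening, from -1 (shut) to 1 (fully open), set as the call begins (- or left out, the last holds). The fingers move at their own pace and stop on an object; FORCE is the grip in N (left out, the last holds). Time passes only in rows, so rows that do not move let the fingers close. It gives the time, the measured TCP pose, the force, the opening and the grip force at its end, in the units of the state.
- state(): the state, without advancing time (a new reading comes with each control period).
- snapshot(name): name is "scene" or "top" or "wrist"; returns the picture (400x640x3 uint8, red, green, blue); there is no depth.
- camera_info(name): a dict with "mtx" (3x3 intrinsics, pixels), "origin" and "rotation" of the camera in the world; the wrist camera has in their place "hand_eye" (4x4, takes a point from camera to tool coordinates, whose origin is the TCP and whose axes are the flange's). Camera axes: x right, y down, z forward; pixel columns grow to the right and rows downward; lengths in m; the calibration is good to about 2 mm. A picture is of the moment at which its call begins: read the wrist's pose just before it. camera_info takes no time and is no camera call.
- sign_off(): hands the job in; it is judged then, once.
The state is a dict: "t": time; "qpos": joint angles; "joint_vel": joint speeds; "joint_torque": joint torques, N m; "tool_pos": TCP position; "eef_rot": TCP orientation; "contact_force": force on the tool from outside, world axes, zero at the start; "wrist_torque": the same for the moment, N m; "finger_gap": opening from 0.0 (shut) to 1.0 (fully open); "grip_force": force on a finger pad.
Only numpy, scipy, OpenCV 4.12 (cv2) and the standard library are available. Lean on these libraries where they do the work, as an engineer would, in place of code of your own. Each camera call takes 0.05 s, during which the arm holds its last target. There are 200 camera calls.

### The job

Dress the shop's display table: stand each of the four round white canisters upright in the middle of its own bamboo plinth so that all four lids end up level - the tallest canister on the lowest plinth, the second tallest on the second lowest, the second shortest on the second highest and the shortest on the highest. Take them in any order, setting each down rather than dropping it or tipping it over, and leave the two square canisters standing where they are.

Things in the scene. Friction and masses are not known exactly. Their poses are not given: they have to be found in the camera images.
- can_short_mid (a point): The shortest of the four round canisters: loose, upright white plastic cylinder with a flat lid and a brown paper band, 58 mm in diameter, 45 mm tall, straight-sided and rigid, 60 to 190 g. The point is its centre, 22.5 mm above its underside; z is its long axis, up.
- can_mid_short_mid (a point): The second shortest of the four round canisters: loose, upright white plastic cylinder with a flat lid and a brown paper band, 54 mm in diameter, 65 mm tall, straight-sided and rigid, 60 to 190 g. The point is its centre, 32.5 mm above its underside; z is its long axis, up.
- can_mid_tall_mid (a point): The second tallest of the four round canisters: loose, upright white plastic cylinder with a flat lid and a brown paper band, 50 mm in diameter, 85 mm tall, straight-sided and rigid, 60 to 190 g. The point is its centre, 42.5 mm above its underside; z is its long axis, up.
- can_tall_mid (a point): The tallest of the four round canisters: loose, upright white plastic cylinder with a flat lid and a brown paper band, 46 mm in diameter, 105 mm tall, straight-sided and rigid, 60 to 190 g. The point is its centre, 52.5 mm above its underside; z is its long axis, up.
- plinth_highest_top (a point): The highest of the four round bamboo plinths: a plain pale wooden disc or drum with a flat top, fixed to the table, 80 mm in diameter, 80 mm high. The point is the centre of its top face; z is up.
- plinth_high_top (a point): The second highest of the four round bamboo plinths: a plain pale wooden disc or drum with a flat top, fixed to the table, 90 mm in diameter, 60 mm high. The point is the centre of its top face; z is up.
- plinth_low_top (a point): The second lowest of the four round bamboo plinths: a plain pale wooden disc or drum with a flat top, fixed to the table, 100 mm in diameter, 40 mm high. The point is the centre of its top face; z is up.
- plinth_lowest_top (a point): The lowest of the four round bamboo plinths: a plain pale wooden disc or drum with a flat top, fixed to the table, 110 mm in diameter, 20 mm high. The point is the centre of its top face; z is up.
- square_a_mid (a point): A square canister that stays where it is: loose, upright white plastic block with a lid and a brown paper band, 50 x 50 mm, 65 mm tall. The point is its centre, 32.5 mm above the table; x and y run square to its sides, z up.
- square_b_mid (a point): A square canister that stays where it is: loose, upright white plastic block with a lid and a brown paper band, 50 x 50 mm, 95 mm tall. The point is its centre, 47.5 mm above the table; x and y run square to its sides, z up.
There are look-alikes about, which are no part of the job. What is shaped like the part that bears plinth_low_top but blue or green is not meant.

How it is judged:
At the end, for the whole second after the job is handed in: Each round canister stands on its plinth (tallest on lowest ... shortest on highest), centre within 15 mm of the plinth's centre, underside within 6 mm of the plinth's top, upright within 0.1 rad, at rest (under 0.02 m/s) and released (horizontal distance between can_short_mid and plinth_highest_top below 0.015 m and z of can_short_mid in the frame of plinth_highest_top between 0.0165 and 0.0285 m and angle between each of can_short_mid, can_mid_short_mid, can_mid_tall_mid, can_tall_mid's own z axis and vertical below 0.1 rad and linear speed of each of can_short, can_mid_short, can_mid_tall, can_tall below 0.02 m/s and horizontal distance between can_mid_short_mid and plinth_high_top below 0.015 m and z of can_mid_short_mid in the frame of plinth_high_top between 0.0265 and 0.0385 m and horizontal distance between can_mid_tall_mid and plinth_low_top below 0.015 m and z of can_mid_tall_mid in the frame of plinth_low_top between 0.0365 and 0.0485 m and horizontal distance between can_tall_mid and plinth_lowest_top below 0.015 m and z of can_tall_mid in the frame of plinth_lowest_top between 0.0465 and 0.0585 m); the robot touches nothing.
It fails at once if a round canister is tipped over (leans more than 0.7 rad) (angle between any of can_short_mid, can_mid_short_mid, can_mid_tall_mid, can_tall_mid's own z axis and vertical above 0.7 rad).
It fails at once if a round canister is dropped (falls free of the fingers faster than 0.7 m/s, about 25 mm of fall) ((linear speed of can_short above 0.7 m/s and not (contact force between the fingers and can_short above 0.05 N)) or (linear speed of can_mid_short above 0.7 m/s and not (contact force between the fingers and can_mid_short above 0.05 N)) or (linear speed of can_mid_tall above 0.7 m/s and not (contact force between the fingers and can_mid_tall above 0.05 N)) or (linear speed of can_tall above 0.7 m/s and not (contact force between the fingers and can_tall above 0.05 N))).
It fails at once if a square canister is moved by more than 20 mm or knocked over (distance of any of square_a_mid, square_b_mid from where it was at the start of the episode above 0.02 m).
It also fails if it takes over 117 s, if anything falls off the work surface, if the arm or the gripper's body presses on something with over 40 N, if the wrist force passes 120 N, or if a joint passes its speed limit or range.

## Working session

There is one attempt and no reset: what is moved stays moved. The work goes in short steps, Python scripts to look and compute and a shell command to move; the robot and the scene stay as the last step left them, time stands still between calls to the robot, and variables do not carry over. Pictures are saved under pics/ and viewed, at most 14 in all, crops included, and the job is handed in when it is done.

```bash
mkdir -p pics
python3 - <<'E'
from plant import *
import cv2
s=state();print(s['t'],s['tool_pos'],s['eef_rot'],s['finger_gap'])
for n in("top","scene"):
    cv2.imwrite(f"pics/{n}0.png",snapshot(n)[:,:,::-1]);c=camera_info(n);print(n,c)
print(camera_info("wrist"))
E
```

```text
0.0 [0.13794217 0.60901467 0.22190422] [-7.59240992e-05  1.11136282e-01  9.93804888e-01 -7.52508014e-04] 1.0018669534604774
top {'mtx': array([[414.67202258,   0.        , 316.82504031],
       [  0.        , 414.67202258, 194.84316532],
       [  0.        ,   0.        ,   1.        ]]), 'origin': array([0.28922605, 0.01721887, 1.30365167]), 'rotation': array([-0.03674885,  0.71341604, -0.69786709,  0.05165843])}
scene {'mtx': array([[440.9177872 ,   0.        , 321.27053801],
       [  0.        , 440.9177872 , 201.03712139],
       [  0.        ,   0.        ,   1.        ]]), 'origin': array([ 1.02587835, -0.78178712,  1.06388594]), 'rotation': array([-0.36093313,  0.87970243,  0.28485435, -0.12128025])}
{'mtx': array([[343.38714527,   0.        , 319.67633156],
       [  0.        , 343.38714527, 197.1241281 ],
       [  0.        ,   0.        ,   1.        ]]), 'hand_eye': array([[-7.35622782e-04, -9.68297605e-01, -2.49798331e-01,
         6.78429815e-02],
       [ 9.99999616e-01, -5.93505962e-04, -6.44248090e-04,
         1.53583093e-03],
       [ 4.75567084e-04, -2.49798710e-01,  9.68297670e-01,
        -1.62738337e-01],
       [ 0.00000000e+00,  0.00000000e+00,  0.00000000e+00,
         1.00000000e+00]])}
```

View pics/top0.png

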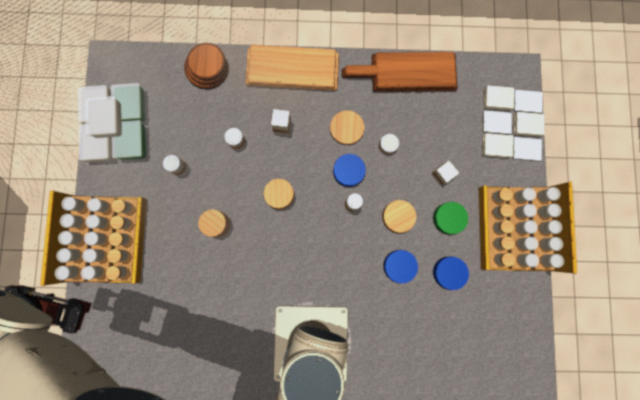

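View pics/scene0.png

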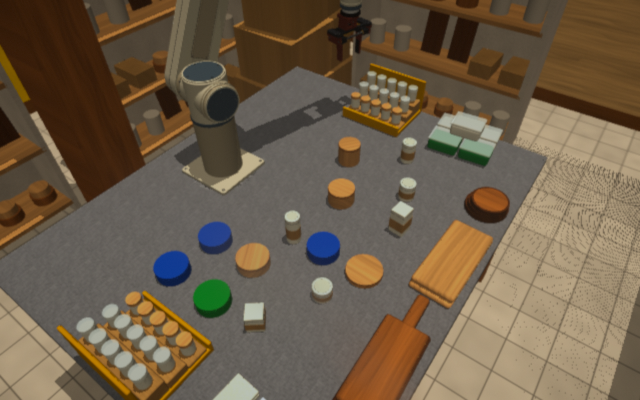

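Candidates in the top view:
- Round cans: (172,164), (234,137), (354,202), (389,144). Square cans, which stay: (281,120), (447,173).
- Wooden plinths: (347,127), (400,216), (278,194), (211,223). The blue and green discs are look-alikes, as are the cans in the trays.

Next I'll check enlarged crops.

Run:
```python
import cv2
a=cv2.imread("pics/top0.png")[100:250,150:420];cv2.imwrite("pics/topc.png",cv2.resize(a,None,fx=2.96,fy=2.96,interpolation=cv2.INTER_CUBIC)[:, :800])
a=cv2.imread("pics/scene0.png")[120:320,220:440];cv2.imwrite("pics/scenec.png",cv2.resize(a,None,fx=3,fy=3,interpolation=cv2.INTER_CUBIC))
```

```text
(no output)
```

View pics/topc.png

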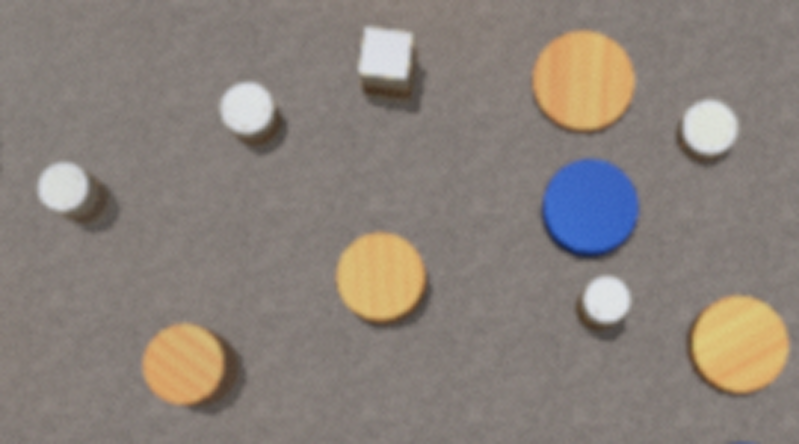

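View pics/scenec.png

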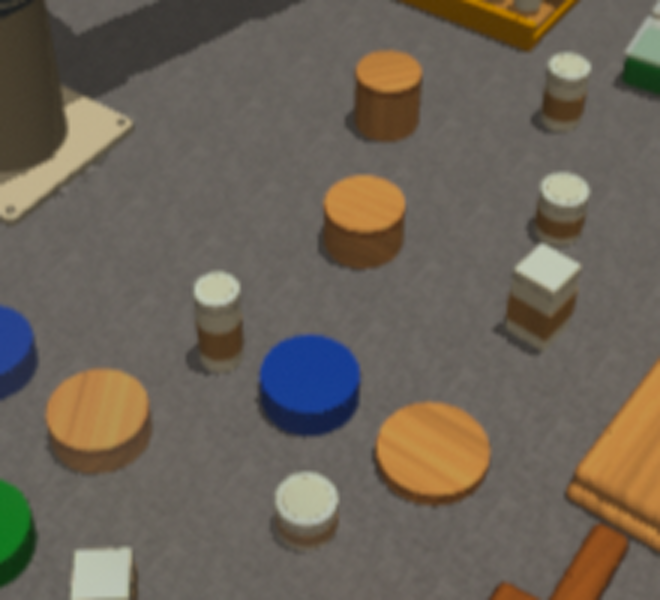

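The top crop shows can lids A(64,188), B(248,109), C(606,300), D(709,128). It shows plinths at lowest(584,80), low(740,343), high(381,276) and highest(184,363). D is clearly the shortest can. I'll triangulate to tell the rest apart.

```bash
cat > h.py <<'E'
import numpy as np
from plant import *
from scipy.spatial.transform import Rotation as R
def rot(q): return R.from_quat(np.roll(q,-1))
def ray(n,uv):
    c=camera_info(n);d=np.linalg.inv(c['mtx'])@[uv[0],uv[1],1]
    if n=='wrist':
        s=state();H=c['hand_eye'];r=rot(s['eef_rot'])
        return s['tool_pos']+r.apply(H[:3,3]),r.apply(H[:3,:3]@d)
    return c['origin'],rot(c['rotation']).apply(d)
def at(n,uv,z):
    o,d=ray(n,uv);return o+d*(z-o[2])/d[2]
E
python3 - <<'E'
from h import *
T=dict(A=(64,188),B=(248,109),C=(606,300),D=(709,128),lowest=(584,80),low=(740,343),high=(381,276),highest=(184,363))
S=dict(A=(568,68),B=(563,189),C=(217,288),D=(306,494),lowest=(433,450),low=(99,409),high=(364,204),highest=(388,73))
Z=dict(A=.085,B=.065,C=.105,D=.045,lowest=.02,low=.04,high=.06,highest=.08)
np.set_printoptions(precision=4,suppress=True)
for k in T:
    t=np.array(T[k])/2.96+[150,100];s=np.array(S[k])/3+[220,120]
    o,d=ray('top',t);p,e=ray('scene',s)
    a=np.linalg.lstsq(np.c_[d,-e],p-o,rcond=None)[0];x=(o+a[0]*d+p+a[1]*e)/2
    print(k,'tri',x,'top@z',at('top',t,Z[k])[:2],'sc@z',at('scene',s,Z[k])[:2])
print('sq',at('top',np.array((386,55))/2.96+[150,100],.095),at('top',(447,170),.065))
s=state();print(rot(s['eef_rot']).as_matrix())
E
```

```text
A tri [0.528  0.4283 0.0788] top@z [0.5264 0.4258] sc@z [0.5315 0.4212]
B tri [0.6187 0.2505 0.0634] top@z [0.6177 0.2497] sc@z [0.6198 0.2495]
C tri [ 0.4248 -0.117   0.1025] top@z [ 0.4237 -0.1174] sc@z [ 0.4271 -0.118 ]
D tri [ 0.6159 -0.2305  0.046 ] top@z [ 0.6154 -0.2313] sc@z [ 0.6162 -0.2293]
lowest tri [ 0.6735 -0.101   0.0148] top@z [ 0.6714 -0.101 ] sc@z [ 0.6757 -0.1038]
low tri [ 0.3906 -0.2641  0.0367] top@z [ 0.3894 -0.2642] sc@z [ 0.3936 -0.2649]
high tri [0.4491 0.1084 0.0565] top@z [0.4481 0.1077] sc@z [0.4516 0.1059]
highest tri [0.3544 0.2996 0.0745] top@z [0.3541 0.2983] sc@z [0.3582 0.2936]
sq [0.6696 0.1073 0.095 ] [ 0.5311 -0.4036  0.065 ]
[[-0.9753  0.221  -0.0003]
 [ 0.221   0.9753 -0.0013]
 [-0.     -0.0013 -1.    ]]
```

A(85 mm) is mid_tall, B(65) is mid_short, C(105) is tall and D(45) is short. I'll square the tool to the world and go above A.

```bash
python3 -m handwheel '[0,0,0,0,0,-0.112,0,0,0,0,0,-0.112,-0.049,-0.023,0,0,0,0,-0.049,-0.023,0,0,0,0,-0.049,-0.023,0,0,0,0,-0.049,-0.023,0,0,0,0,-0.049,-0.023,0,0,0,0,-0.049,-0.023,0,0,0,0,-0.049,-0.023,0,0,0,0,-0.049,-0.023,0,0,0,0,0,0,0,0,0,0,0,0,0,0,0,0]' 1 20
python3 - <<'E'
from h import *
import cv2
s=state();print(s['tool_pos'],rot(s['eef_rot']).as_matrix().round(4),s['t'])
cv2.imwrite("pics/w1.png",snapshot("wrist")[:,:,::-1])
E
```

```text
t: 1.6
tool_pos: [0.5296, 0.4258, 0.2221]
eef_rot: [-0.001, -0.0, 1.0, -0.0]
contact_force: [0.1, -0.5, -0.4]
finger_gap: 0.999
grip_force: 0.0
[0.52959903 0.42583889 0.22205162] [[-1.0e+00 -6.0e-04 -1.4e-03]
 [-6.0e-04  1.0e+00 -5.0e-04]
 [ 1.4e-03 -5.0e-04 -1.0e+00]] 1.6
```

View pics/w1.png

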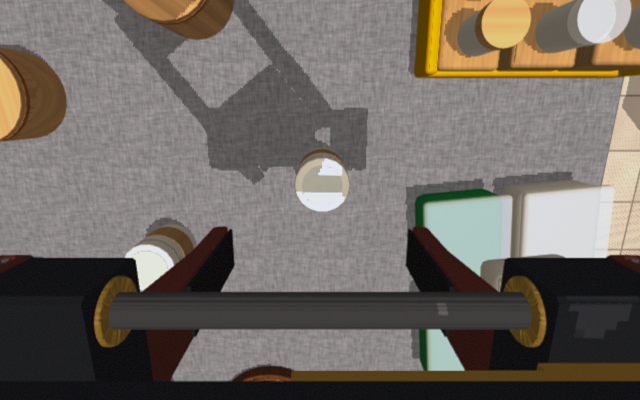

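The wrist picture shows A's lid centred at (322,184), between the open fingers. The highest plinth is cut off at the top, and B is at lower left (152,268).

```bash
python3 -c "
from h import *
print(at('wrist',(322,184),.085))"
```

```text
[0.52667568 0.42955965 0.085     ]
```

```bash
python3 -m handwheel '[0.003,0.002,0.04,0,0,0,0,0,0.05,0,0,0,0,0,0.045,0,0,0,0,0,0.025,0,0,0,0,0,0.014,0,0,0,0,0,0,0,0,0]' 1 25; python3 -m handwheel '[0,0,0,0,0,0,0,0,0,0,0,0,0,0,0,0,0,0,0,0,0,0,0,0,0,0,0,0,0,0,0,0,0,0,0,0]' -1 25
```

```text
t: 2.4
tool_pos: [0.5262, 0.4284, 0.0482]
eef_rot: [-0.001, -0.001, 1.0, -0.0]
contact_force: [0.2, 0.4, 0.5]
finger_gap: 1.004
grip_force: 0.0
t: 3.15
tool_pos: [0.5275, 0.4281, 0.0491]
eef_rot: [0.0, -0.001, 1.0, 0.0]
contact_force: [-0.6, 0.2, 4.2]
finger_gap: 0.566
grip_force: 25.0
```

```bash
python3 -m handwheel '[0,0,-0.02,0,0,0,0,0,-0.04,0,0,0,0,0,-0.04,0,0,0,0,0,-0.04,0,0,0,0.0097,-0.0495,0,0,0,0,0.0097,-0.0495,0,0,0,0,0.0097,-0.0495,0,0,0,0,0.0097,-0.0495,0,0,0,0,0.0097,-0.0495,0,0,0,0,0.0097,-0.0495,0,0,0,0,0.0097,-0.0495,0,0,0,0]'; python3 -m handwheel '[0.0097,-0.0495,0,0,0,0,0.0097,-0.0495,0,0,0,0,0.0097,-0.0495,0,0,0,0,0.0097,-0.0495,0,0,0,0,0.0097,-0.0495,0,0,0,0,0.0097,-0.0495,0,0,0,0,0.0097,-0.0495,0,0,0,0,0,0,0,0,0,0,0,0,0,0,0,0]'
python3 - <<'E'
from h import *
import cv2
cv2.imwrite("pics/w2.png",snapshot("wrist")[:,:,::-1])
E
```

```text
t: 4.53
tool_pos: [0.4595, 0.08, 0.1897]
eef_rot: [0.001, -0.001, 1.0, 0.0]
contact_force: [0.3, 0.1, -1.6]
finger_gap: 0.561
grip_force: 25.0
t: 5.65
tool_pos: [0.3921, -0.2648, 0.1891]
eef_rot: [0.0, -0.0, 1.0, 0.0]
contact_force: [0.1, -0.8, -1.7]
finger_gap: 0.565
grip_force: 25.0
```

View pics/w2.png

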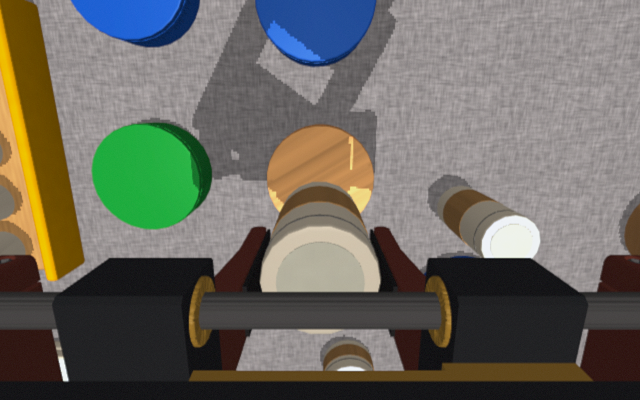

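The held can is straight in the fingers, and the wooden plinth is centred near (321,177), with its edges at 267–375 and its top edge at 125. C's lid is at (511,240).

```bash
python3 -c "
from h import *
print(at('wrist',(321,177),.04),at('wrist',(511,240),.105))"
```

```text
[ 0.38588937 -0.2617735   0.04      ] [ 0.42215621 -0.11628752  0.105     ]
```

```bash
python3 -m handwheel '[0.003,0.001,0.03,0,0,0,0,0,0.04,0,0,0,0,0,0.02,0,0,0,0,0,0.006,0,0,0,0,0,0.003,0,0,0,0,0,0.001,0,0,0,0,0,0,0,0,0]'
```

```text
t: 6.58
tool_pos: [0.3897, -0.2644, 0.0893]
eef_rot: [0.001, -0.001, 1.0, -0.0]
contact_force: [-0.9, -1.4, -0.5]
finger_gap: 0.568
grip_force: 25.0
```

```bash
python3 -m handwheel '[0,0,0.001,0,0,0,0,0,0,0,0,0,0,0,0,0,0,0,0,0,0,0,0,0,0,0,0,0,0,0,0,0,-0.03,0,0,0,0,0,-0.05,0,0,0,-0.011,0.049,-0.01,0,0,0,-0.011,0.049,0,0,0,0,-0.011,0.049,0,0,0,0,0,0,0,0,0,0]' 1
```

```text
t: 7.95
tool_pos: [0.4223, -0.1147, 0.1778]
eef_rot: [-0.0, -0.003, 1.0, 0.0]
contact_force: [-0.5, -0.7, 0.6]
finger_gap: 0.997
grip_force: 0.0
```

```bash
python3 -m handwheel '[-0.001,-0.002,0.04,0,0,0,0,0,0.045,0,0,0,0,0,0.026,0,0,0,0,0,0,0,0,0]'; python3 -m handwheel '[0,0,0,0,0,0,0,0,0,0,0,0,0,0,0,0,0,0,0,0,0,0,0,0,0,0,0,0,0,0,0,0,0,0,0,0]' -1 25
```

```text
t: 8.45
tool_pos: [0.4216, -0.1195, 0.0652]
eef_rot: [-0.002, -0.0, 1.0, 0.001]
contact_force: [0.3, -0.3, 0.2]
finger_gap: 0.998
grip_force: 0.0
t: 9.2
tool_pos: [0.4234, -0.1192, 0.067]
eef_rot: [0.0, -0.001, 1.0, -0.0]
contact_force: [-0.3, -0.3, 5.9]
finger_gap: 0.518
grip_force: 25.0
```

```bash
python3 -m handwheel '[0,0,-0.02,0,0,0,0,0,-0.04,0,0,0,0,0,-0.04,0,0,0,-0.0495,0.0033,0,0,0,0,-0.0495,0.0033,0,0,0,0,-0.0495,0.0033,0,0,0,0,-0.0495,0.0033,0,0,0,0,-0.0495,0.0033,0,0,0,0,0,0,0,0,0,0,0,0,0,0,0,0]'
python3 - <<'E'
from h import *
import cv2
cv2.imwrite("pics/w3.png",snapshot("wrist")[:,:,::-1])
E
```

```text
t: 10.45
tool_pos: [0.6691, -0.1021, 0.1655]
eef_rot: [-0.001, -0.001, 1.0, 0.0]
contact_force: [-0.7, -0.3, -1.2]
finger_gap: 0.518
grip_force: 25.0
```

View pics/w3.png

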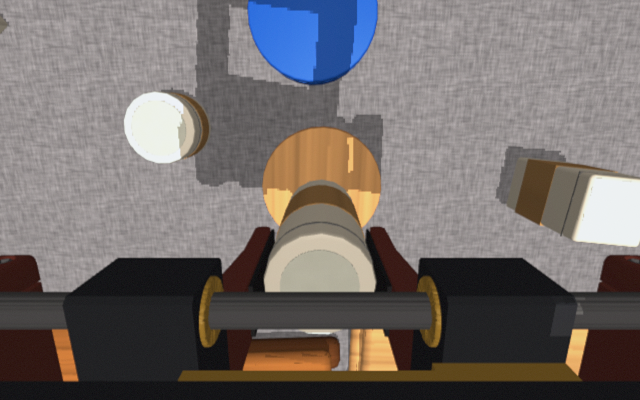

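The lowest plinth is centred near (322,185), with its edges at 263–381 and its top edge at 127. D's lid is at about (160,127).

```bash
python3 -c "
from h import *
print(at('wrist',(322,185),.02),at('wrist',(160,127),.045))"
```

```text
[ 0.66898474 -0.09877247  0.02      ] [ 0.61551693 -0.23032946  0.045     ]
```

```bash
python3 -m handwheel '[-0.001,0.001,0.03,0,0,0,0,0,0.03,0,0,0,0,0,0.012,0,0,0,0,0,0.005,0,0,0,0,0,0.002,0,0,0,0,0,0,0,0,0]'
```

```text
t: 11.25
tool_pos: [0.6721, -0.1014, 0.0886]
eef_rot: [0.001, -0.001, 1.0, -0.0]
contact_force: [0.3, 0.2, -1.8]
finger_gap: 0.521
grip_force: 25.0
```

```bash
python3 -m handwheel '[0,0,0.001,0,0,0,0,0,0.001,0,0,0]'; python3 -m handwheel '[0,0,0,0,0,0,0,0,0,0,0,0,0,0,0,0,0,0,0,0,0,0,0,0,0,0,-0.03,0,0,0,0,0,-0.05,0,0,0,0.0187,-0.043,0,0,0,0,0.0187,-0.043,0,0,0,0,0.0187,-0.043,0,0,0,0,0,0,0,0,0,0]' 1
```

```text
t: 11.5
tool_pos: [0.6725, -0.1013, 0.087]
eef_rot: [0.001, -0.001, 1.0, -0.0]
contact_force: [-3.3, 0.7, 9.8]
finger_gap: 0.52
grip_force: 25.0
t: 12.75
tool_pos: [0.6144, -0.2331, 0.1657]
eef_rot: [-0.0, 0.001, 1.0, -0.0]
contact_force: [0.3, 0.9, 0.7]
finger_gap: 0.997
grip_force: 0.0
```

```bash
python3 -m handwheel '[-0.001,0.002,0.045,0,0,0,0,0,0.05,0,0,0,0,0,0.035,0,0,0,0,0,0.015,0,0,0,0,0,0.008,0,0,0,0,0,0,0,0,0]'; python3 -m handwheel '[0,0,0,0,0,0,0,0,0,0,0,0,0,0,0,0,0,0,0,0,0,0,0,0,0,0,0,0,0,0]' -1 25
```

```text
t: 13.5
tool_pos: [0.6173, -0.2283, 0.0133]
eef_rot: [0.0, -0.001, 1.0, -0.0]
contact_force: [0.4, -0.7, 1.0]
finger_gap: 1.003
grip_force: 0.0
t: 14.12
tool_pos: [0.6171, -0.2288, 0.0134]
eef_rot: [0.0, -0.001, 1.0, -0.0]
contact_force: [-1.6, -1.2, 5.5]
finger_gap: 0.651
grip_force: 25.0
```

```bash
python3 -m handwheel '[0,0,-0.02,0,0,0,0,0,-0.04,0,0,0,0,0,-0.05,0,0,0,0,0,-0.05,0,0,0,0.0218,0.0438,0,0,0,0,0.0218,0.0438,0,0,0,0,0.0218,0.0438,0,0,0,0,0.0218,0.0438,0,0,0,0,0.0218,0.0438,0,0,0,0,0.0218,0.0438,0,0,0,0]'; python3 -m handwheel '[0.0218,0.0438,0,0,0,0,0.0218,0.0438,0,0,0,0,0.0218,0.0438,0,0,0,0,0.0218,0.0438,0,0,0,0,0.0218,0.0438,0,0,0,0,0.0218,0.0438,0,0,0,0,0,0,0,0,0,0,0,0,0,0,0,0]'
python3 - <<'E'
from h import *
import cv2
cv2.imwrite("pics/w4.png",snapshot("wrist")[:,:,::-1])
E
```

```text
t: 15.38
tool_pos: [0.4846, 0.0356, 0.1736]
eef_rot: [0.0, -0.0, 1.0, 0.0]
contact_force: [1.1, 0.4, -0.9]
finger_gap: 0.653
grip_force: 25.0
t: 16.38
tool_pos: [0.3542, 0.2968, 0.1731]
eef_rot: [0.0, -0.001, 1.0, -0.0]
contact_force: [-0.2, 0.3, -0.7]
finger_gap: 0.652
grip_force: 25.0
```

View pics/w4.png

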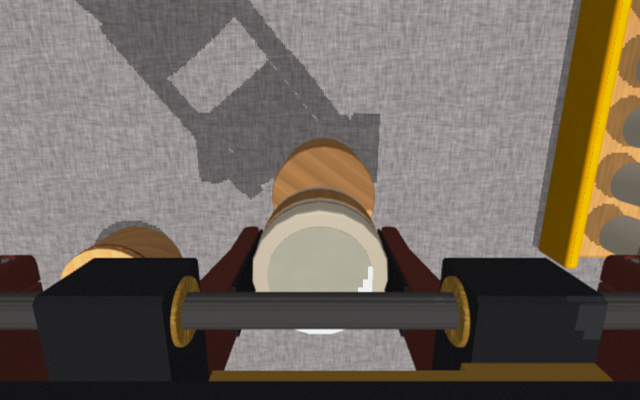

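The highest plinth's top face spans columns 272–376 and starts near row 150, so its centre is around (324,200). The can covers its lower half.

```bash
python3 -c "
from h import *
print(at('wrist',(324,200),.08),at('wrist',(324,151),.08))"
```

```text
[0.35522521 0.30093805 0.08      ] [0.31752935 0.30080852 0.08      ]
```

```bash
python3 -m handwheel '[-0.001,0.002,0.03,0,0,0,0,0,0.03,0,0,0,0,0,0.012,0,0,0,0,0,0.005,0,0,0,0,0,0.002,0,0,0,0,0,0.001,0,0,0,0,0,0,0,0,0]'
```

```text
t: 17.3
tool_pos: [0.3559, 0.2992, 0.0933]
eef_rot: [0.001, -0.001, 1.0, 0.0]
contact_force: [0.5, -1.5, 2.3]
finger_gap: 0.65
grip_force: 25.0
```

```bash
python3 -m handwheel '[0,0,0,0,0,0,0,0,0,0,0,0,0,0,0,0,0,0,0,0,0,0,0,0,0,0,-0.03,0,0,0,0,0,-0.04,0,0,0,-0.0526,-0.0098,0,0,0,0,-0.0526,-0.0098,0,0,0,0,-0.0526,-0.0098,0,0,0,0,-0.0526,-0.0098,0,0,0,0,-0.0526,-0.0098,0,0,0,0,0,0,0,0,0,0]' 1; python3 -m handwheel '[0,0,0,0,0,0]'
```

```text
t: 18.8
tool_pos: [0.6216, 0.2492, 0.1623]
eef_rot: [0.001, 0.001, 1.0, 0.0]
contact_force: [-0.7, -0.1, 0.9]
finger_gap: 1.004
grip_force: 0.0
t: 18.92
tool_pos: [0.6174, 0.25, 0.1619]
eef_rot: [-0.001, -0.0, 1.0, -0.0]
contact_force: [-0.1, 0.6, -0.2]
finger_gap: 1.001
grip_force: 0.0
```

```bash
python3 -m handwheel '[0,0,0.045,0,0,0,0,0,0.05,0,0,0,0,0,0.03,0,0,0,0,0,0.009,0,0,0,0,0,0,0,0,0]'; python3 -m handwheel '[0,0,0,0,0,0,0,0,0,0,0,0,0,0,0,0,0,0,0,0,0,0,0,0,0,0,0,0,0,0]' -1 25
```

```text
t: 19.55
tool_pos: [0.6178, 0.2506, 0.029]
eef_rot: [-0.0, -0.001, 1.0, -0.0]
contact_force: [-0.6, -0.2, 0.1]
finger_gap: 1.002
grip_force: 0.0
t: 20.18
tool_pos: [0.6189, 0.2504, 0.0292]
eef_rot: [0.0, -0.001, 1.0, 0.0]
contact_force: [-0.7, 1.0, 4.4]
finger_gap: 0.61
grip_force: 25.0
```

```bash
python3 -m handwheel '[0,0,-0.02,0,0,0,0,0,-0.03,0,0,0,0,0,-0.04,0,0,0,0,0,-0.04,0,0,0,0.0338,-0.0286,0,0,0,0,0.0338,-0.0286,0,0,0,0,0.0338,-0.0286,0,0,0,0,0.0338,-0.0286,0,0,0,0,0.0338,-0.0286,0,0,0,0,0,0,0,0,0,0,0,0,0,0,0,0]'
python3 - <<'E'
from h import *
import cv2
cv2.imwrite("pics/w5.png",snapshot("wrist")[:,:,::-1])
E
```

```text
t: 21.55
tool_pos: [0.4508, 0.1073, 0.1597]
eef_rot: [0.001, -0.0, 1.0, 0.0]
contact_force: [0.1, 0.0, -1.3]
finger_gap: 0.61
grip_force: 25.0
```

View pics/w5.png

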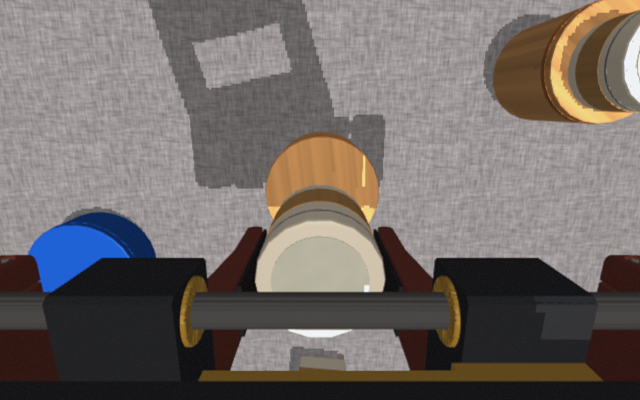

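The high plinth's top face spans columns 265–379, centred near (322,191) and aligned with the can. I'll set it down.

```bash
python3 -m handwheel '[0,0.001,0.03,0,0,0,0,0,0.025,0,0,0,0,0,0.009,0,0,0,0,0,0.004,0,0,0,0,0,0.002,0,0,0,0,0,0.001,0,0,0,0,0,0,0,0,0]'; python3 -m handwheel '[0,0,0,0,0,0,0,0,0,0,0,0,0,0,0,0,0,0,0,0,0,0,0,0,0,0,-0.03,0,0,0,0,0,-0.05,0,0,0,0,0,-0.05,0,0,0,0.05,0,-0.04,0,0,0,0,0,0,0,0,0,0,0,0,0,0,0]' 1
python3 - <<'E'
from h import *
import cv2
a=snapshot("scene")[:,:,::-1];cv2.imwrite("pics/s2.png",cv2.resize(a[120:320,220:440],None,fx=2.7,fy=2.7,interpolation=2))
a=snapshot("top")[:,:,::-1];cv2.imwrite("pics/t2.png",cv2.resize(a[100:250,150:420],None,fx=2.96,fy=2.96,interpolation=2))
E
```

```text
t: 22.48
tool_pos: [0.4504, 0.1083, 0.0892]
eef_rot: [0.001, -0.001, 1.0, 0.0]
contact_force: [-3.9, -0.4, 9.7]
finger_gap: 0.607
grip_force: 25.0
t: 23.72
tool_pos: [0.4011, 0.108, 0.2566]
eef_rot: [0.0, -0.001, 1.0, 0.0]
contact_force: [-0.3, 0.8, 1.0]
finger_gap: 0.999
grip_force: 0.0
```

View pics/s2.png

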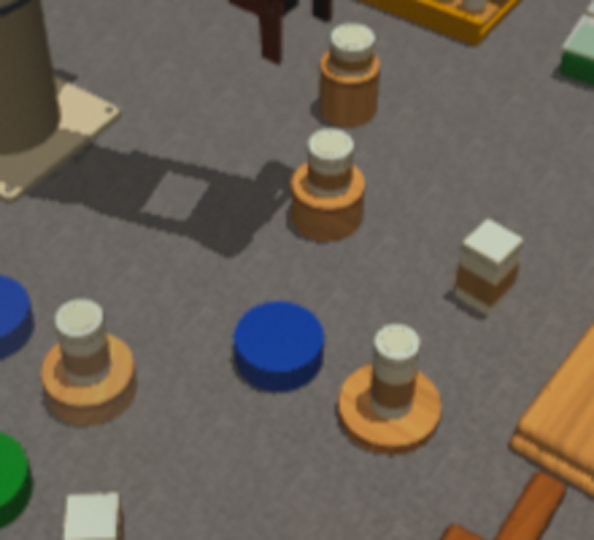

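View pics/t2.png

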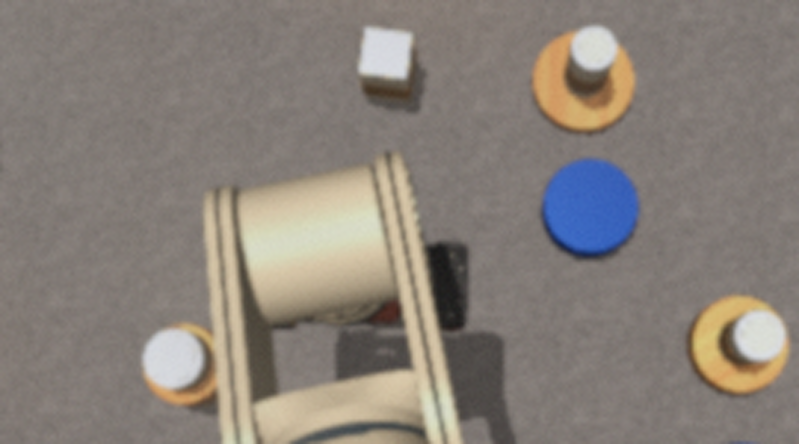

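All four cans stand upright on their plinths. In the top crop the lids are at (594,49), (758,336) and (175,358), and the arm hides the fourth. Now a numeric check.

Run:
```python
from h import *
for n,t,s,p in(('lowest',(594,49),(397,341),(.671,-.101)),('low',(758,336),(80,316),(.389,-.2635)),('highest',(175,358),(352,38),(.356,.299)),('high',None,(331,145),(.450,.108))):
    if t: print(n,(at('top',np.array(t)/2.96+[150,100],.125)[:2]-p).round(4),end=' ')
    print(n,'scene',(at('scene',np.array(s)/2.7+[220,120],.125)[:2]-p).round(4))
```

```text
lowest [0.0011 0.0001] lowest scene [ 0.004  -0.0001]
low [0.0009 0.0007] low scene [0.0039 0.0002]
highest [ 0.0003 -0.0023] highest scene [ 0.0034 -0.0037]
high scene [ 0.0048 -0.0024]
```

All offsets are within 6 mm, against a 15 mm tolerance.

```bash
python3 -c "
from plant import *
print(sign_off())"
```

```text
the job is handed in; nothing more can be done
None
```

All four round canisters stand upright on their matching plinths, measured within 6 mm of centre (15 mm allowed); the square ones were left alone, and the job was handed in at about 24 s, with no verdict returned.

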